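# Start the arepa timers in order

## Robot

A 6-joint arm with a two-finger parallel gripper is mounted at the origin on the work surface. World frame = base frame: x ahead of the robot, y to its left, z up, the work surface at z = 0. Lengths are in m, angles in rad, forces in N, time in s.
With the tool pointing down it reaches from about 0.375 to 0.9 m from the base axis. Payload 3.1 kg.
Tool frame: the origin (TCP) lies at the very end of the fingers, on their centre line; the grasp point (between the pads) lies 19 mm behind it (tcp_to_grasp is the distance from the TCP to the grasp point, in m); z points along the fingers, y is the direction in which the jaws open and shut (so a half turn about z gives the same grasp; the last joint's range is limited). The gripper opens to 85 mm and grips with 20 to 120 N. Pads are 22 mm wide; open, the fingers measure 114 mm over their backs; the gripper's body (76 mm by 85 mm) begins 54 mm behind the grasp point. The pads swing forward as they close: fully open they stand 13 mm farther back than shut.
Start: joints at [-1.391, 0.527, 1.433, -0, 1.181, -0.178], TCP at [0.219, -0.585, 0.231] pointing down, gripper open.
Joint ranges: [-3.08, 3.08], [-0.75, 2.2], [0.22, 2.44], [-1.43, 4.57], [0, 2.65], [-2.85, 2.85]. Speed limits (rad/s): [2.79, 2.79, 3.14, 3.14, 3.14, 3.14].

## Interface

Orientations are given as a unit quaternion [x, y, z, w].
In Python, from station import sense, snapshot, camera_info, sign_off, tcp_to_grasp gives the robot as it stands.
- The arm moves only by the shell command python3 -m inch 'ROWS' [FORCE]. ROWS is JSON, a list of rows, each a list of 3 entries, a list of its own where there are three numbers: the closure, from -1 (fully open) to 1 (shut), so that 0 is half open, then the shift along the tool's x, y, z normalised to -1 to 1, where 1 is 10 cm, then the turn, a rotation vector about the tool's x, y, z normalised to -1 to 1, where 1 is 360 degrees. In form: [[jaw, [dx, dy, dz], [ax, ay, az]], ...]. A call has 1 to 20 rows; each row is the pose to reach, as a shift and turn from the pose commanded when the call began, along the tool's axes at that moment, turning the shorter way round; what a row does not reach only later rows make up. A row lasts 1/10 s, in which the tool goes at most 50 mm and 8.59 degrees, less where a joint would pass 70% of its speed; a pose out of reach is approached as far as the arm can. A call with a number of a shift or a turn outside -1 to 1 is refused whole. A call with a gripper value outside its range is refused whole. The fingers move at their own pace and stop on an object; FORCE is the grip in N (left out, the last holds). Time passes only in rows, so rows that repeat a pose let the fingers close. It gives the time, the measured TCP pose, the force and the opening at its end, in the units of the state.
- sense(): the state, without advancing time (a new reading comes with each control period).
- snapshot(name): name is "side" or "top" or "wrist"; returns (picture, depth): 420x560x3 uint8, blue, green, red; 420x560 float32, m along the optical axis (not along the pixel's ray), 0 where there is no reading.
- camera_info(name): a dict with "K" (3x3 intrinsics, pixels), "dist" ([k1, k2, p1, p2, k3] as OpenCV has them; the pictures are not rectified), "origin" and "orientation" of the camera in the world. Camera axes: x right, y down, z forward; pixel columns grow to the right and rows downward; lengths in m; the calibration is good to about 2 mm. A picture is of the moment at which its call begins: read the wrist's pose just before it. camera_info takes no time and is no camera call; for the wrist camera it gives the pose at the moment of the call.
- sign_off(): hands the job in, once; it reports no verdict.
The state is a dict: "t": time; "q": joint angles; "qd": joint speeds; "tau": joint torques, N m; "tcp_pos": TCP position; "tool_rot": TCP orientation; "force": force on the tool from outside, world axes, zero at the start; "ft_torque": the same for the moment, N m; "finger_gap": opening from 0.0 (shut) to 1.0 (fully open).
Only numpy, scipy, OpenCV 4.12 (cv2) and the standard library are available. Lean on these libraries where they do the work, as an engineer would, in place of code of your own. Each camera call takes 0.05 s, during which the arm holds its last target.

## Task

Three batches of arepas are going on, so start their kitchen timers: with a fingertip, lightly press down the key on top of the tall round timer first, then that of the low square one, then that of the low round one, each far enough that its timer runs. Leave the key of the long block-shaped timer up, do not lift, tip or shove any timer, and leave the other things on the counter alone.

Things in the scene. Friction and masses are not known exactly. Their poses are not given: they have to be found in the camera images.
- tall_timer: loose white plastic kitchen timer, 0.2 to 0.4 kg: tall round tower, 54 mm across, 75 mm high without its key. Origin at the centre of its underside, z up; a small dark blank window on its +x side
- tall_key_top (a point): centre of the flat top face of the tall timer's key, a 26 mm disc with a dark rubber cap, in the middle of the timer's top; it moves with the key. At joint value 0 it stands 18 mm above the timer's housing; all the way down, 8 mm
- tall_key (a joint): how far this key has been pushed down, m: 0 to 0.002 at the start (up), 0.010 fully down, at a firm stop. Its rubber cap gives 1 mm for every 3 N, up to 5 mm, and comes back; never press harder than 25 N. It moves straight down against about 2.5 N of friction (no spring) and stays where it is left; the timer runs once the key is more than 0.005 down
- square_timer: loose white plastic kitchen timer, 0.2 to 0.4 kg: low square block, 70 x 70 mm, 40 mm high without its key. Origin at the centre of its underside, z up; a small dark blank window on its +x side
- square_key_top (a point): centre of the flat top face of the square timer's key, a 26 mm disc with a dark rubber cap, in the middle of the timer's top; it moves with the key. At joint value 0 it stands 18 mm above the timer's housing; all the way down, 8 mm
- square_key (a joint): how far this key has been pushed down, m: 0 to 0.002 at the start (up), 0.010 fully down, at a firm stop. Its rubber cap gives 1 mm for every 3 N, up to 5 mm, and comes back; never press harder than 25 N. It moves straight down against about 2.5 N of friction (no spring) and stays where it is left; the timer runs once the key is more than 0.005 down
- drum_timer: loose white plastic kitchen timer, 0.2 to 0.4 kg: low round drum, 80 mm across, 40 mm high without its key. Origin at the centre of its underside, z up; a small dark blank window on its +x side
- drum_key_top (a point): centre of the flat top face of the drum timer's key, a 26 mm disc with a dark rubber cap, in the middle of the timer's top; it moves with the key. At joint value 0 it stands 18 mm above the timer's housing; all the way down, 8 mm
- drum_key (a joint): how far this key has been pushed down, m: 0 to 0.002 at the start (up), 0.010 fully down, at a firm stop. Its rubber cap gives 1 mm for every 3 N, up to 5 mm, and comes back; never press harder than 25 N. It moves straight down against about 2.5 N of friction (no spring) and stays where it is left; the timer runs once the key is more than 0.005 down
- long_timer: loose white plastic kitchen timer, 0.2 to 0.4 kg: low long block, 44 mm along its x, 110 mm along its y, 40 mm high without its key, not to be started. Origin at the centre of its underside, z up; a small dark blank window on its +x side
- long_key_top (a point): centre of the flat top face of the long timer's key, a 26 mm disc with a dark rubber cap, in the middle of the timer's top; it moves with the key. At joint value 0 it stands 18 mm above the timer's housing; all the way down, 8 mm
- long_key (a joint): how far this key has been pushed down, m: 0 to 0.002 at the start (up), 0.010 fully down, at a firm stop. Its rubber cap gives 1 mm for every 3 N, up to 5 mm, and comes back; never press harder than 25 N. It moves straight down against about 2.5 N of friction (no spring) and stays where it is left; the timer runs once the key is more than 0.005 down
- butter_dish: white ceramic butter dish with lid, 100 x 150 mm, 88 mm high, on the wooden turntable; loose, bystander. Origin at the centre of its underside
- turntable: stiff wooden turntable, 200 mm across, 26 mm high, does not move; bystander. Origin at the centre of its underside
- grater: orange plastic grater with steel grating faces, standing up, 60 x 90 mm, 192 mm high; loose, bystander. Origin at the centre of its underside
- budare: round black nonstick griddle, 240 mm across, 14 mm high, with a handle reaching 258 mm from its centre along its +y; loose, bystander. Origin at the centre of its underside
Things that resemble listed ones, but are neither listed nor needed, are in the scene too. Leave any blue or turquoise look-alike of the tall_timer alone.

How it is judged:
By the outcome, as a careful person would: the job done as asked, in the order asked, and still so for the second after the job is handed in, with the robot touching nothing.
It also fails if it takes over 61 s, if anything falls off the work surface, if the arm or the gripper's body presses on something with over 40 N, if the wrist force passes 120 N, or if a joint passes its speed limit or range.

## Working session

There is one attempt and no reset: what is moved stays moved. The work goes in short steps, Python scripts to look and compute and a shell command to move; the robot and the scene stay as the last step left them, time stands still between calls to the robot, and variables do not carry over. Pictures are saved under pics/ and viewed, and the job is handed in when it is done.

```bash
mkdir -p pics; ls; python3 - <<'E'
from station import *
import cv2
s=sense();print(s)
for n in ("side","top","wrist"):
    i=camera_info(n);print(n,i)
    p,d=snapshot(n);cv2.imwrite(f"pics/{n}0.png",p)
    import numpy as np;np.save(f"{n}0.npy",d)
print(tcp_to_grasp)
E
```

```text
pics
{'t': 0.0, 'q': array([-1.39146305e+00,  5.28443005e-01,  1.43391772e+00,  1.60663975e-05,
        1.18138586e+00, -1.78481204e-01]), 'qd': array([ 0.00199432,  0.0012909 , -0.0007654 ,  0.00045691, -0.00120296,
       -0.00050341]), 'tau': array([ 4.26637971e-04, -4.42348516e+01, -1.78026778e+01, -1.21793842e-04,
        8.56889295e-03, -9.62440538e-06]), 'tcp_pos': array([ 0.21880502, -0.58468078,  0.23034294]), 'tool_rot': array([ 9.84038715e-01,  1.77951248e-01,  6.96966355e-06, -1.07696887e-03]), 'force': array([0.21524387, 1.4952519 , 0.01924176]), 'ft_torque': array([ 0.01058301, -0.00085224,  0.007294  ]), 'finger_gap': 1.000535215966407}
side {'K': array([[409.24475811,   0.        , 271.75793774],
       [  0.        , 409.24475811, 213.27869387],
       [  0.        ,   0.        ,   1.        ]]), 'dist': array([-0.11193265,  0.        ,  0.        ,  0.        ,  0.        ]), 'origin': array([0.48305627, 0.58876797, 0.80062061]), 'orientation': array([-0.05459428,  0.92339453, -0.37960487,  0.01619135])}
top {'K': array([[407.71282339,   0.        , 277.87010955],
       [  0.        , 407.71282339, 212.14151942],
       [  0.        ,   0.        ,   1.        ]]), 'dist': array([-0.09465171,  0.        ,  0.        ,  0.        ,  0.        ]), 'origin': array([ 0.49612106, -0.13019972,  1.18867404]), 'orientation': array([ 0.71310402, -0.70066944,  0.0131222 , -0.01930811])}
wrist {'K': array([[290.92676108,   0.        , 281.09523753],
       [  0.        , 290.92676108, 215.41330803],
       [  0.        ,   0.        ,   1.        ]]), 'dist': array([-0.02584599,  0.        ,  0.        ,  0.        ,  0.        ]), 'origin': array([ 0.29616716, -0.55609065,  0.37216858]), 'orientation': array([ 0.81089313, -0.56263244, -0.09274069,  0.13151513])}
0.0187
```

View pics/top0.png

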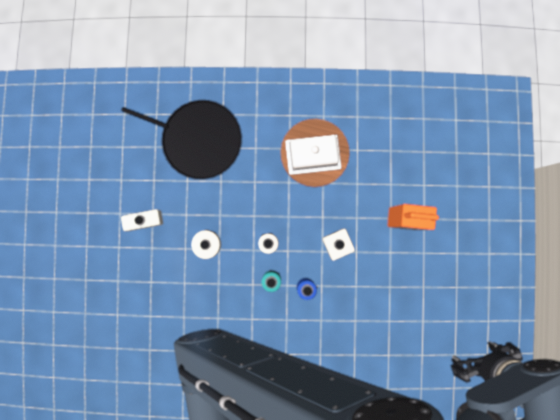

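View pics/side0.png

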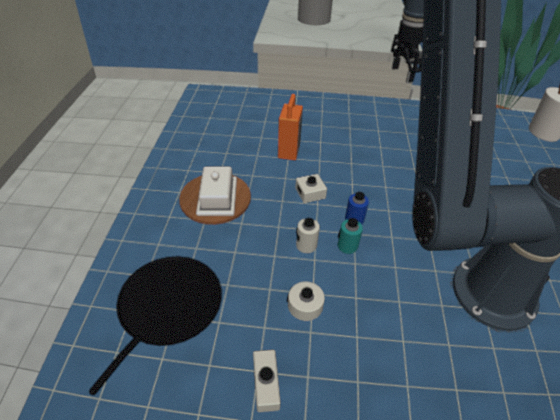

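View pics/wrist0.png

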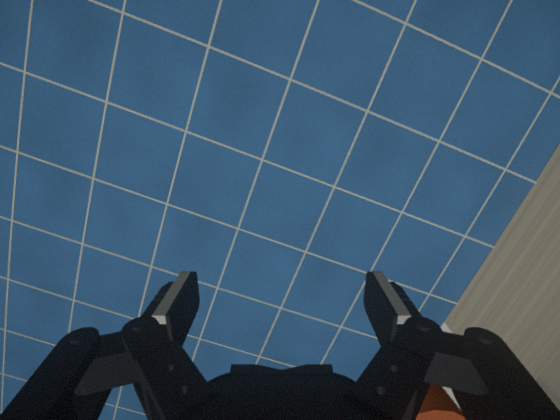

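Top view: white drum (205,244), white tall (268,243), white square (340,244), white long block (140,220). The teal (271,282) and blue (307,289) towers are look-alikes. I'll measure the dark key caps and check an enlarged crop.

```bash
cat > h.py <<'E'
import numpy as np,cv2
from scipy.spatial.transform import Rotation as R
def ray(info,uv):
    n=cv2.undistortPoints(np.array([[uv]],float),info["K"],info["dist"])[0,0]
    return R.from_quat(info["orientation"]).as_matrix()@np.array([n[0],n[1],1.])
def onplane(info,uv,z):
    r=ray(info,uv);o=info["origin"];return o+r*(z-o[2])/r[2]
def tri(i1,u1,i2,u2):
    a,b=ray(i1,u1),ray(i2,u2);o1,o2=i1["origin"],i2["origin"]
    s=np.linalg.lstsq(np.c_[a,-b],o2-o1,rcond=None)[0]
    p,q=o1+a*s[0],o2+b*s[1];return (p+q)/2,np.linalg.norm(p-q)
def keys(img,approx,w=13,th=75):
    out=[]
    for (u,v) in approx:
        g=img[v-w:v+w+1,u-w:u+w+1].max(2)
        m=(g<th).astype(np.uint8)
        n,l,st,c=cv2.connectedComponentsWithStats(m)
        k=min(range(1,n),key=lambda k:np.hypot(*(c[k]-w))) if n>1 else 0
        out.append((c[k][0]+u-w,c[k][1]+v-w,st[k]))
    return out
E
python3 - <<'E'
from h import *
from station import camera_info
T=cv2.imread("pics/top0.png");S=cv2.imread("pics/side0.png")
it,is_=camera_info("top"),camera_info("side")
names=["tall","square","drum","long","teal","blue"]
tk=keys(T,[(268,243),(340,244),(205,244),(140,220),(271,282),(307,290)])
sk=keys(S,[(309,223),(312,182),(307,294),(266,375),(353,224),(360,197)])
D=np.load("top0.npy")
for n,a,b in zip(names,tk,sk):
    zt={"tall":.092,"teal":.092,"blue":.092}.get(n,.057)
    p,g=tri(it,a[:2],is_,b[:2])
    d=D[int(round(a[1])),int(round(a[0]))]
    r=ray(it,a[:2]);pd=it["origin"]+r*d
    print(n,np.round(a[:2],1),a[2][2:],np.round(b[:2],1),b[2][2:],"plane",onplane(it,a[:2],zt).round(4),"tri",p.round(4),round(g,4),"depth",pd.round(4))
c=cv2.resize(T[200:310,110:370],None,fx=3,fy=3,interpolation=cv2.INTER_CUBIC);cv2.imwrite("pics/crop0.png",c)
c=cv2.resize(S[160:320,230:390],None,fx=3.5,fy=3.5,interpolation=cv2.INTER_CUBIC);cv2.imwrite("pics/crops0.png",c)
E
```

```text
tall [267.9 243.1] [ 7  7 41] [308.6 222.6] [10 10 87] plane [ 0.4626 -0.0947  0.092 ] tri [ 0.4627 -0.0945  0.085 ] 0.0007 depth [ 0.4625 -0.0947  0.0895]
square [339.1 244.1] [ 7  7 39] [311.2 180.1] [ 9  7 54] plane [ 0.4622 -0.2913  0.057 ] tri [ 0.4625 -0.2921  0.0509] 0.0011 depth [ 0.4622 -0.2912  0.0572]
drum [204.4 244.2] [ 7  7 37] [306.4 293. ] [ 12  11 104] plane [0.4552 0.083  0.057 ] tri [0.4556 0.0842 0.0508] 0.0011 depth [0.4553 0.0828 0.0579]
long [138.8 219.6] [ 7  6 35] [265.8 373.9] [ 14  14 153] plane [0.5202 0.2715 0.057 ] tri [0.5209 0.2742 0.0493] 0.0011 depth [0.5203 0.2722 0.055 ]
teal [270.9 282.5] [ 7  8 46] [352.3 222.5] [11 10 94] plane [ 0.3573 -0.1048  0.092 ] tri [ 0.3575 -0.1047  0.0882] 0.0013 depth [ 0.3576 -0.1048  0.0937]
blue [307.  290.5] [ 7  8 44] [359.2 196. ] [11  9 77] plane [ 0.3377 -0.2019  0.092 ] tri [ 0.3375 -0.2022  0.0881] 0.0007 depth [ 0.3381 -0.2017  0.0952]
```

View pics/crop0.png

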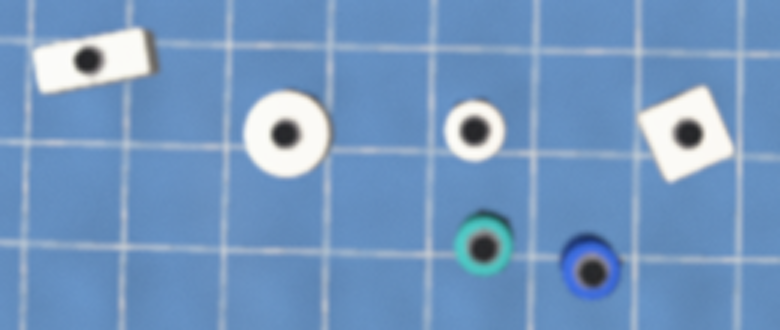

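View pics/crops0.png

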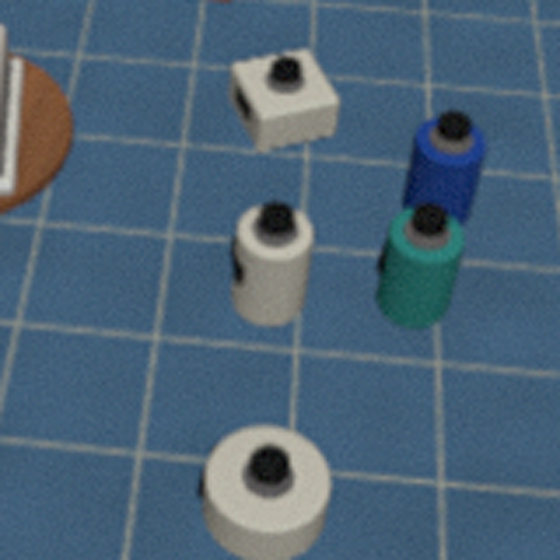

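The crops confirm it. The white tower with a dark window is tall_timer at (474,130) in the crop, next to the teal and blue towers. The white tilted square, the drum and the long block are distinct. Measured heights (about 0.09 and 0.057) match the sizes given. All key joints look up. Next I'll shut the jaws and travel towards the tall timer at z ≈ 0.23.

```bash
cat > go.py <<'E'
import sys
from h import *
from station import sense
s=sense();M=R.from_quat(s["tool_rot"]).as_matrix()
t=np.array([float(x) for x in sys.argv[1:4]])
print("t",round(s["t"],2),"tcp",s["tcp_pos"].round(4),"F",s["force"].round(2),"tilt",(M[:,2]).round(4),"gap",round(s["finger_gap"],3))
print("shift/10cm",((M.T@(t-s["tcp_pos"]))/0.1).round(3))
E
python3 go.py .4626 -.0947 .2
python3 -m inch '[[1,[1,-0.93,0],[0,0,0]],[1,[1,-0.93,0],[0,0,0]],[1,[1,-0.93,0],[0,0,0]],[1,[1,-0.93,0],[0,0,0]]]' 20
python3 -m inch '[[1,[1,-0.93,0],[0,0,0]],[1,[1,-0.93,0],[0,0,0]],[1,[1,-0.93,0],[0,0,0]],[1,[1,-0.93,0],[0,0,0]]]'
python3 go.py .4626 -.0947 .2
```

```text
t 0.15 tcp [ 0.2188 -0.5849  0.2306] F [-0.26  0.91 -0.25] tilt [-3.0e-04  1.6e-03 -1.0e+00] gap 1.0
shift/10cm [ 4.    -3.737  0.313]
t: 0.55
tcp_pos: [0.2813, -0.4576, 0.2308]
tool_rot: [0.984, 0.18, 0.0, -0.003]
force: [0.4, -0.2, -0.2]
finger_gap: 0.328
t: 0.95
tcp_pos: [0.3417, -0.3372, 0.2311]
tool_rot: [0.984, 0.18, -0.0, -0.002]
force: [-0.5, -0.0, 0.0]
finger_gap: -0.005
t 0.95 tcp [ 0.3417 -0.3372  0.2311] F [-0.47 -0.02  0.03] tilt [-0.001   0.0031 -1.    ] gap -0.005
shift/10cm [ 1.989 -1.839  0.317]
```

```bash

python3 -m inch '[[1,[1,-0.93,0],[0,0,0]],[1,[1,-0.93,0],[0,0,0]],[1,[1,-0.93,0],[0,0,0]],[1,[1,-0.93,0],[0,0,0]]]'
python3 -m inch '[[1,[0.95,-0.9,0],[0,0,0]],[1,[0.95,-0.9,0],[0,0,0]],[1,[0.95,-0.9,0],[0,0,0]],[1,[0.95,-0.9,0],[0,0,0]],[1,[0.95,-0.9,0],[0,0,0]],[1,[0.95,-0.9,0],[0,0,0]]]'
python3 go.py .4626 -.0947 .12
```

```text
t: 1.35
tcp_pos: [0.4032, -0.2167, 0.2313]
tool_rot: [0.984, 0.18, 0.0, -0.0]
force: [0.2, -0.3, -0.5]
finger_gap: 0.003
t: 1.95
tcp_pos: [0.4597, -0.1033, 0.2313]
tool_rot: [0.984, 0.177, -0.0, 0.0]
force: [-0.5, 0.0, -0.4]
finger_gap: 0.002
t 1.95 tcp [ 0.4597 -0.1033  0.2313] F [-0.5   0.01 -0.38] tilt [ 1.e-04 -9.e-04 -1.e+00] gap 0.002
shift/10cm [ 0.057 -0.071  1.113]
```

Lower to about z 0.125 over the key, then view from both fixed cameras.

```bash

python3 -m inch '[[1,[0.06,-0.07,0.4],[0,0,0]],[1,[0.06,-0.07,0.8],[0,0,0]],[1,[0.06,-0.07,1],[0,0,0]],[1,[0.06,-0.07,1],[0,0,0]],[1,[0.06,-0.07,1],[0,0,0]]]'
python3 go.py .4626 -.0947 .083
python3 - <<'E'
from station import *
import cv2
a,_=snapshot("top");b,_=snapshot("side");w,_=snapshot("wrist")
c=cv2.hconcat([cv2.resize(a[190:320,190:360],(520,400)),cv2.resize(b[130:290,250:390],(280,400))])
cv2.imwrite("pics/ab1.png",c[:, :800]);cv2.imwrite("pics/w1.png",w)
E
```

```text
t: 2.45
tcp_pos: [0.463, -0.0942, 0.1315]
tool_rot: [0.984, 0.177, -0.0, 0.0]
force: [-0.4, -0.7, -0.1]
finger_gap: -0.001
t 2.45 tcp [ 0.463  -0.0942  0.1315] F [-0.36 -0.68 -0.09] tilt [-0.e+00 -2.e-04 -1.e+00] gap -0.001
shift/10cm [-0.005  0.004  0.485]
```

View pics/ab1.png

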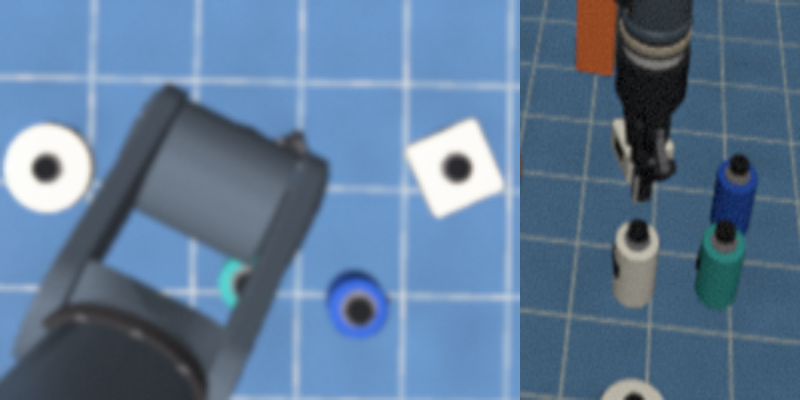

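View pics/w1.png

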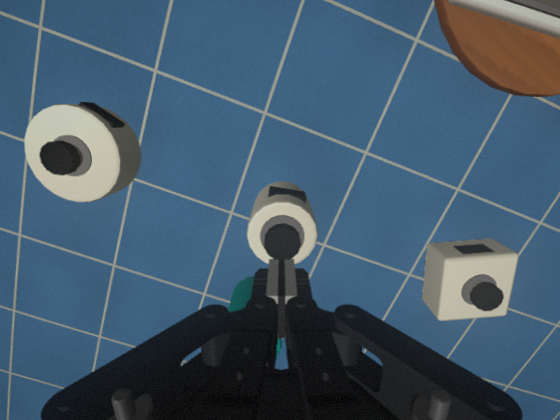

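The wrist view shows the shut fingertips (282,262) directly above the white tall key (282,240), centred sideways. Now I'll descend in small steps.

```bash

python3 -m inch '[[1,[0,0,0.2],[0,0,0]],[1,[0,0,0.33],[0,0,0]],[1,[0,0,0.35],[0,0,0]],[1,[0,0,0.37],[0,0,0]],[1,[0,0,0.37],[0,0,0]],[1,[0,0,0.37],[0,0,0]]]'
python3 -m inch '[[1,[0,0,0.01],[0,0,0]],[1,[0,0,0.02],[0,0,0]],[1,[0,0,0.03],[0,0,0]],[1,[0,0,0.04],[0,0,0]],[1,[0,0,0.04],[0,0,0]]]'
python3 -m inch '[[1,[0,0,0.01],[0,0,0]],[1,[0,0,0.02],[0,0,0]],[1,[0,0,0.03],[0,0,0]],[1,[0,0,0.03],[0,0,0]],[1,[0,0,0.03],[0,0,0]]]'
```

```text
t: 3.2
tcp_pos: [0.4633, -0.093, 0.095]
tool_rot: [0.984, 0.178, 0.001, 0.0]
force: [-0.6, 0.4, 0.3]
finger_gap: 0.0
t: 3.7
tcp_pos: [0.4629, -0.0928, 0.0903]
tool_rot: [0.984, 0.178, 0.0, 0.0]
force: [-0.2, 0.0, 1.6]
finger_gap: -0.003
t: 4.2
tcp_pos: [0.4629, -0.0928, 0.0873]
tool_rot: [0.984, 0.178, 0.0, -0.0]
force: [-0.6, 0.1, 1.8]
finger_gap: -0.004
```

```bash

python3 -m inch '[[1,[0,0,0.01],[0,0,0]],[1,[0,0,0.02],[0,0,0]],[1,[0,0,0.03],[0,0,0]],[1,[0,0,0.03],[0,0,0]],[1,[0,0,0.03],[0,0,0]]]'
python3 -m inch '[[1,[0,0,0.01],[0,0,0]],[1,[0,0,0.02],[0,0,0]],[1,[0,0,0.02],[0,0,0]],[1,[0,0,0.02],[0,0,0]]]'
```

```text
t: 4.7
tcp_pos: [0.4629, -0.0928, 0.0843]
tool_rot: [0.984, 0.178, 0.0, -0.0]
force: [-0.3, 1.4, 2.1]
finger_gap: 0.0
t: 5.1
tcp_pos: [0.4629, -0.0928, 0.0823]
tool_rot: [0.984, 0.178, 0.0, 0.0]
force: [-0.1, -0.5, 2.4]
finger_gap: -0.001
```

```bash

python3 -m inch '[[1,[0,0,0.01],[0,0,0]],[1,[0,0,0.01],[0,0,0]],[1,[0,0,0.01],[0,0,0]]]'
python3 -m inch '[[1,[0,0,-0.05],[0,0,0]],[1,[0,0,-0.3],[0,0,0]],[1,[0,0,-0.6],[0,0,0]],[1,[0,0,-0.6],[0,0,0]]]'
python3 go.py .4622 -.2914 .12
```

```text
t: 5.4
tcp_pos: [0.4629, -0.0928, 0.0815]
tool_rot: [0.984, 0.178, 0.0, 0.0]
force: [0.4, 0.5, 4.9]
finger_gap: -0.002
t: 5.8
tcp_pos: [0.4647, -0.0936, 0.1441]
tool_rot: [0.984, 0.178, 0.003, 0.002]
force: [0.2, -0.4, 0.6]
finger_gap: -0.003
t 5.8 tcp [ 0.4647 -0.0936  0.1441] F [ 0.19 -0.44  0.55] tilt [ 0.0057 -0.0027 -1.    ] gap -0.003
shift/10cm [-0.718  1.843  0.246]
```

The tall key reached its stop, with the force rising to 4.9 N. On to the square timer.

```bash

python3 -m inch '[[1,[-0.36,0.92,0],[0,0,0]],[1,[-0.36,0.92,0],[0,0,0]],[1,[-0.36,0.92,0],[0,0,0]],[1,[-0.36,0.92,0],[0,0,0]]]'
python3 -m inch '[[1,[-0.36,0.92,0],[0,0,0]],[1,[-0.36,0.92,0],[0,0,0]],[1,[-0.36,0.92,0],[0,0,0]],[1,[-0.36,0.92,0],[0,0,0]],[1,[-0.36,0.92,0],[0,0,0]]]'
python3 go.py .4622 -.2914 .1
```

```text
t: 6.2
tcp_pos: [0.4606, -0.1922, 0.1405]
tool_rot: [0.984, 0.177, -0.001, -0.001]
force: [-1.0, 0.4, 0.5]
finger_gap: 0.004
t: 6.7
tcp_pos: [0.4589, -0.2877, 0.1406]
tool_rot: [0.984, 0.179, -0.001, -0.002]
force: [-0.2, -0.3, 0.4]
finger_gap: -0.0
t 6.7 tcp [ 0.4589 -0.2877  0.1406] F [-0.17 -0.26  0.4 ] tilt [-0.0025  0.0029 -1.    ] gap -0.0
shift/10cm [0.018 0.048 0.406]
```

```bash

python3 -m inch '[[1,[0.02,0.05,0.2],[0,0,0]],[1,[0.02,0.05,0.4],[0,0,0]],[1,[0.02,0.05,0.55],[0,0,0]],[1,[0.02,0.05,0.55],[0,0,0]],[1,[0.02,0.05,0.55],[0,0,0]]]'
python3 go.py .4622 -.2914 .06
python3 - <<'E'
from station import *
import cv2
a,_=snapshot("top");b,_=snapshot("side");w,_=snapshot("wrist")
c=cv2.hconcat([cv2.resize(a[190:320,190:360],(520,400)),cv2.resize(b[130:290,250:390],(280,400))])
cv2.imwrite("pics/ab2.png",c[:, :800]);cv2.imwrite("pics/w2.png",w)
E
```

```text
t: 7.2
tcp_pos: [0.4633, -0.2926, 0.0863]
tool_rot: [0.984, 0.179, -0.0, -0.001]
force: [0.3, -0.3, 0.2]
finger_gap: 0.001
t 7.2 tcp [ 0.4633 -0.2926  0.0863] F [ 0.31 -0.26  0.24] tilt [-0.0011  0.0012 -1.    ] gap 0.001
shift/10cm [-0.006 -0.015  0.263]
```

View pics/ab2.png

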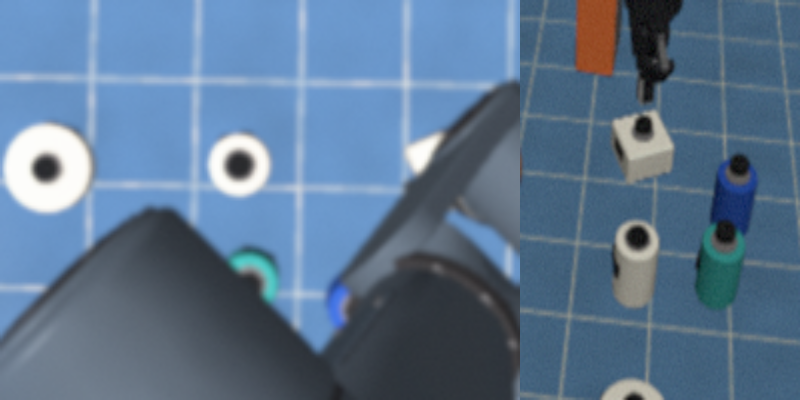

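View pics/w2.png

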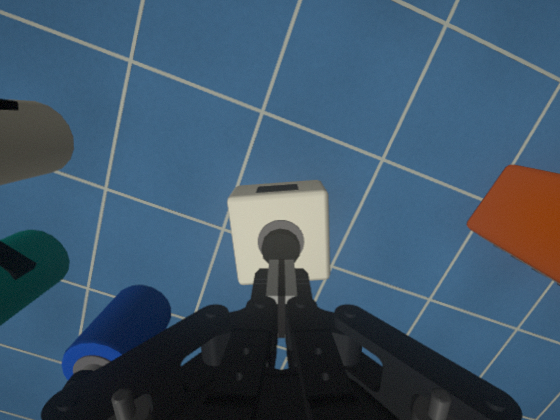

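The side crop shows the tall key clearly lower, with its timer upright and in place. The wrist view shows the fingertips (282,262) aligned with the square key (282,242). Pressing it.

```bash

python3 -m inch '[[1,[0,0,0.15],[0,0,0]],[1,[0,0,0.22],[0,0,0]],[1,[0,0,0.25],[0,0,0]],[1,[0,0,0.25],[0,0,0]],[1,[0,0,0.25],[0,0,0]]]'
python3 -m inch '[[1,[0,0,0.01],[0,0,0]],[1,[0,0,0.03],[0,0,0]],[1,[0,0,0.05],[0,0,0]],[1,[0,0,0.06],[0,0,0]],[1,[0,0,0.06],[0,0,0]]]'
python3 -m inch '[[1,[0,0,0.01],[0,0,0]],[1,[0,0,0.03],[0,0,0]],[1,[0,0,0.05],[0,0,0]],[1,[0,0,0.06],[0,0,0]],[1,[0,0,0.06],[0,0,0]]]'
```

```text
t: 7.85
tcp_pos: [0.4636, -0.2945, 0.0616]
tool_rot: [0.984, 0.178, 0.0, 0.0]
force: [0.1, -0.1, 0.9]
finger_gap: -0.002
t: 8.35
tcp_pos: [0.4635, -0.2944, 0.0554]
tool_rot: [0.984, 0.178, 0.0, 0.0]
force: [-0.0, 0.6, 2.4]
finger_gap: 0.001
t: 8.85
tcp_pos: [0.4636, -0.2944, 0.0492]
tool_rot: [0.984, 0.178, 0.0, 0.0]
force: [-0.4, -0.1, 1.2]
finger_gap: -0.002
```

```bash

python3 -m inch '[[1,[0,0,0.01],[0,0,0]],[1,[0,0,0.02],[0,0,0]],[1,[0,0,0.025],[0,0,0]],[1,[0,0,0.025],[0,0,0]],[1,[0,0,0.025],[0,0,0]]]'
```

```text
t: 9.35
tcp_pos: [0.4635, -0.2944, 0.0469]
tool_rot: [0.984, 0.178, 0.0, 0.0]
force: [0.0, -0.2, 4.0]
finger_gap: 0.002
```

```bash

python3 -m inch '[[1,[0,0,0.01],[0,0,0]],[1,[0,0,0.01],[0,0,0]],[1,[0,0,0.01],[0,0,0]]]'
python3 -m inch '[[1,[0,0,-0.05],[0,0,0]],[1,[0,0,-0.4],[0,0,0]],[1,[0,0,-0.8],[0,0,0]],[1,[0,0,-1],[0,0,0]],[1,[0,0,-1],[0,0,0]]]'
python3 go.py .4552 .0832 .14
```

```text
t: 9.65
tcp_pos: [0.4636, -0.2944, 0.0461]
tool_rot: [0.984, 0.178, 0.0, 0.0]
force: [-0.2, 0.3, 5.2]
finger_gap: 0.001
t: 10.15
tcp_pos: [0.4648, -0.2954, 0.1486]
tool_rot: [0.984, 0.178, 0.002, 0.002]
force: [0.1, -0.5, 0.4]
finger_gap: -0.001
t 10.15 tcp [ 0.4648 -0.2954  0.1486] F [ 0.09 -0.5   0.41] tilt [ 0.0042 -0.0041 -1.    ] gap -0.001
shift/10cm [ 1.237 -3.58   0.071]
```

```bash

python3 -m inch '[[1,[0.31,-0.9,0],[0,0,0]],[1,[0.31,-0.9,0],[0,0,0]],[1,[0.31,-0.9,0],[0,0,0]]]'
python3 -m inch '[[1,[0.31,-0.9,0],[0,0,0]],[1,[0.31,-0.9,0],[0,0,0]],[1,[0.31,-0.9,0],[0,0,0]]]'
python3 -m inch '[[1,[0.31,-0.9,0],[0,0,0]],[1,[0.31,-0.9,0],[0,0,0]],[1,[0.31,-0.9,0],[0,0,0]]]'
python3 -m inch '[[1,[0.31,-0.9,0],[0,0,0]],[1,[0.31,-0.9,0],[0,0,0]],[1,[0.31,-0.9,0],[0,0,0]],[1,[0.31,-0.9,0],[0,0,0]],[1,[0.31,-0.9,0],[0,0,0]],[1,[0.31,-0.9,0],[0,0,0]]]'
python3 go.py .4552 .0832 .086
```

```text
t: 10.45
tcp_pos: [0.4572, -0.1924, 0.1441]
tool_rot: [0.984, 0.18, -0.003, -0.004]
force: [-0.1, -0.0, -0.5]
finger_gap: 0.001
t: 10.75
tcp_pos: [0.4551, -0.0987, 0.1444]
tool_rot: [0.984, 0.18, -0.003, -0.003]
force: [0.2, 0.5, -0.1]
finger_gap: -0.002
t: 11.05
tcp_pos: [0.4538, -0.005, 0.1448]
tool_rot: [0.984, 0.181, -0.002, -0.001]
force: [-0.5, -0.9, -0.6]
finger_gap: -0.0
t: 11.65
tcp_pos: [0.4539, 0.0847, 0.1456]
tool_rot: [0.984, 0.177, -0.0, 0.0]
force: [0.3, -0.4, 0.2]
finger_gap: 0.002
t 11.65 tcp [0.4539 0.0847 0.1456] F [ 0.31 -0.4   0.16] tilt [-2.e-04 -3.e-04 -1.e+00] gap 0.002
shift/10cm [0.007 0.019 0.596]
```

```bash

python3 -m inch '[[1,[0.005,0.02,0.2],[0,0,0]],[1,[0.005,0.02,0.4],[0,0,0]],[1,[0.005,0.02,0.6],[0,0,0]],[1,[0.005,0.02,0.6],[0,0,0]],[1,[0.005,0.02,0.6],[0,0,0]]]'
python3 go.py .4552 .0832 .06
python3 - <<'E'
from station import *
import cv2
w,_=snapshot("wrist");cv2.imwrite("pics/w3.png",w)
E
```

```text
t: 12.15
tcp_pos: [0.4548, 0.0837, 0.0858]
tool_rot: [0.984, 0.177, -0.0, -0.0]
force: [-0.3, 0.2, 0.4]
finger_gap: -0.003
t 12.15 tcp [0.4548 0.0837 0.0858] F [-0.28  0.19  0.42] tilt [-8.e-04  0.e+00 -1.e+00] gap -0.003
shift/10cm [0.002 0.006 0.258]
```

View pics/w3.png

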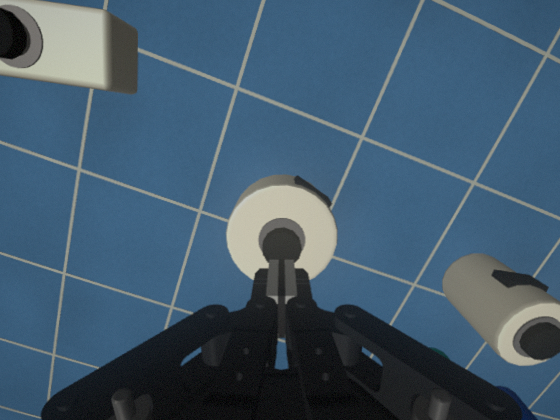

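The fingertips (282,262) are aligned with the drum key (282,240). Pressing it.

```bash

python3 -m inch '[[1,[0,0,0.15],[0,0,0]],[1,[0,0,0.22],[0,0,0]],[1,[0,0,0.25],[0,0,0]],[1,[0,0,0.25],[0,0,0]],[1,[0,0,0.25],[0,0,0]]]'
python3 -m inch '[[1,[0,0,0.01],[0,0,0]],[1,[0,0,0.03],[0,0,0]],[1,[0,0,0.05],[0,0,0]],[1,[0,0,0.06],[0,0,0]],[1,[0,0,0.06],[0,0,0]]]'
python3 -m inch '[[1,[0,0,0.01],[0,0,0]],[1,[0,0,0.03],[0,0,0]],[1,[0,0,0.05],[0,0,0]],[1,[0,0,0.06],[0,0,0]],[1,[0,0,0.06],[0,0,0]]]'
python3 -m inch '[[1,[0,0,0.01],[0,0,0]],[1,[0,0,0.02],[0,0,0]],[1,[0,0,0.025],[0,0,0]],[1,[0,0,0.025],[0,0,0]],[1,[0,0,0.025],[0,0,0]]]'
```

```text
t: 12.7
tcp_pos: [0.455, 0.0846, 0.0612]
tool_rot: [0.984, 0.178, 0.0, 0.0]
force: [0.2, 0.1, 0.3]
finger_gap: -0.003
t: 13.2
tcp_pos: [0.455, 0.0846, 0.0548]
tool_rot: [0.984, 0.178, 0.0, 0.0]
force: [-0.2, 0.8, 2.0]
finger_gap: -0.002
t: 13.7
tcp_pos: [0.4549, 0.0846, 0.0487]
tool_rot: [0.984, 0.178, 0.0, 0.0]
force: [0.9, 0.1, 1.3]
finger_gap: 0.002
t: 14.2
tcp_pos: [0.455, 0.0846, 0.0465]
tool_rot: [0.984, 0.178, 0.0, 0.0]
force: [1.8, 0.6, 4.5]
finger_gap: 0.005
```

```bash

python3 -m inch '[[1,[0,0,-0.05],[0,0,0]],[1,[0,0,-0.4],[0,0,0]],[1,[0,0,-0.8],[0,0,0]],[1,[0,0,-1],[0,0,0]],[1,[0,0,-1],[0,0,0]]]'
python3 -m inch '[[1,[-0.4,0.9,-0.5],[0,0,0]],[1,[-0.4,0.9,-0.5],[0,0,0]],[1,[-0.4,0.9,-0.5],[0,0,0]],[1,[-0.4,0.9,-0.5],[0,0,0]],[1,[-0.4,0.9,-0.5],[0,0,0]]]'
python3 - <<'E'
from station import *
import cv2
from h import *
a,_=snapshot("top");b,_=snapshot("side");w,_=snapshot("wrist")
cv2.imwrite("pics/w4.png",w);cv2.imwrite("pics/t4.png",a)
S0=cv2.imread("pics/side0.png")
c=cv2.hconcat([cv2.resize(x[160:420,230:390],(360,585)) for x in(S0,b)])
cv2.imwrite("pics/s4.png",c)
print(sense()["t"])
E
```

```text
t: 14.7
tcp_pos: [0.4555, 0.0846, 0.1487]
tool_rot: [0.984, 0.178, 0.002, 0.001]
force: [0.6, -0.6, -0.0]
finger_gap: -0.003
t: 15.2
tcp_pos: [0.4474, -0.0129, 0.1951]
tool_rot: [0.984, 0.178, -0.002, -0.001]
force: [-0.7, 0.2, 0.7]
finger_gap: -0.001
15.35
```

View pics/s4.png

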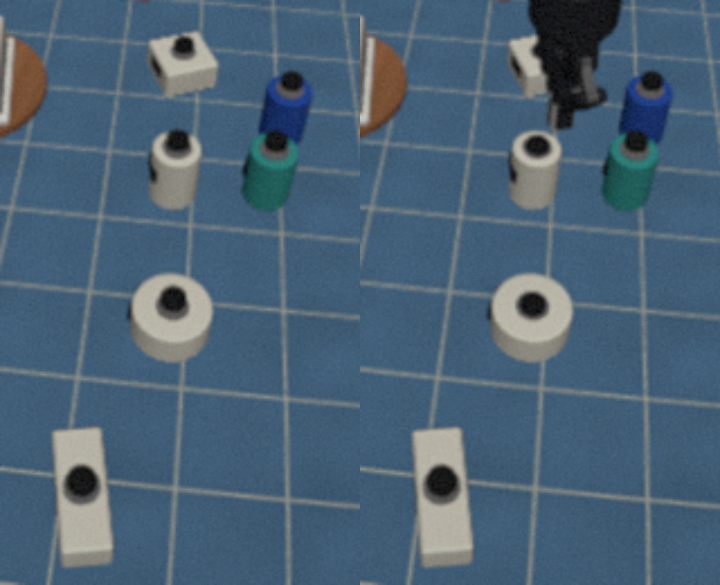

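View pics/w4.png

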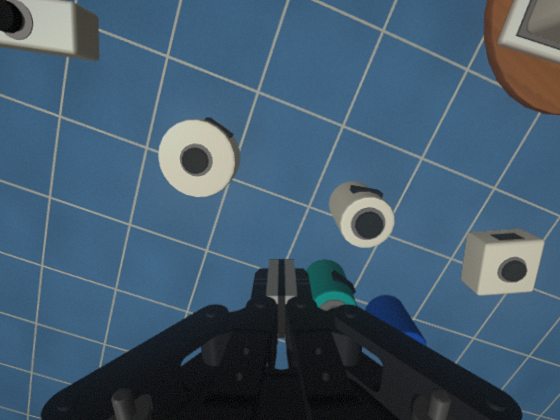

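View pics/t4.png

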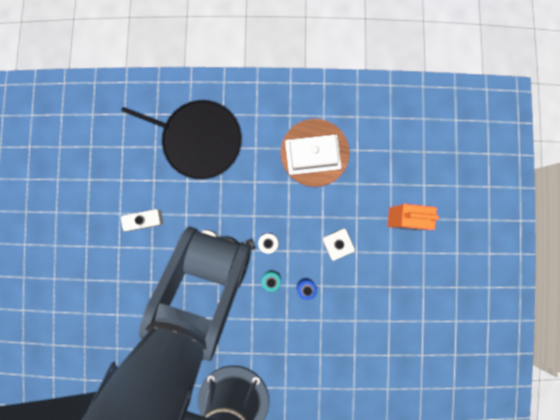

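The before/after side view shows the tall and drum keys sunk, with their timers unmoved. The wrist view shows all three keys, tall (370,225), square (512,270) and drum (196,158), low in their housings. The long key is still up, and the top view shows everything else in place. The robot is clear, so I'll hand in.

```bash
python3 -m inch '[[1,[0,0,0],[0,0,0]],[1,[0,0,0],[0,0,0]]]'; python3 -c "
from station import *
print(sign_off())"
```

```text
t: 15.55
tcp_pos: [0.4484, -0.0129, 0.1959]
tool_rot: [0.984, 0.179, -0.001, -0.0]
force: [0.5, -0.8, 0.4]
finger_gap: -0.001
the job is handed in; nothing more can be done
None
```

I pressed the tall, square and drum timer keys in that order with the shut fingertips. Each went down to its stop at about 4.5–5 N, and I handed in at about 15.6 s.

In the final pictures all three keys sit low in their housings. The long timer's key is still up, and I saw no shift in any timer, look-alike or bystander. In the last views the gripper partly hid the square timer from the side camera, and the arm mostly hid the drum from the top camera. I checked the square timer in the wrist and top views and the drum in the side and wrist views. No check failed or disagreed.

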